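# Load a freshly glazed tile onto its kiln setter

## Task

With the spatula from the sloped rest, slide its blade in under the freshly glazed tile on the wooden drying stand, lift the tile level and set it gently, centred and square, on the two ribs of the pale kiln setter, without the gripper ever touching the wet tile. Then draw the spatula out and lay it back on its rest as it was. Finally push the loaded setter away from the robot, the tile still in place on it, until its far edge lies flush against the long wooden stop bar; leave the jar, mug and cutter where they are.

Things in the scene. Friction and masses are not known exactly. Their poses are not given: they have to be found in the camera images.
- spatula: cranked spatula. Origin: centre of the underside of its flat steel blade; x to the blade's free front edge, z up. Blade 105 (x) by 54 by 2.5 mm. A thin crank at its rear rises to a straight dark wooden handle parallel to the blade: flat-sided, 20 mm wide (y), z 24 to 48, x -165 to -75 mm. It starts on the rest, blade sloping 40 degrees nose-down, handle high, towards the robot
- spatula_grip (a point): point on the handle's centre line to grip: x -108, y 0, z 36 mm in the spatula's frame; axes as the spatula
- rest: fixed wooden spatula rest; origin at the centre of its underside. A board 90 mm wide (y), 10 mm thick, slopes down 40 degrees towards +x, from 93 mm height at its top (x -49 mm) to the table at x +46 mm; a lip 12 mm high across the low end stops the blade's front edge
- rest_seat (a point): point on the sloped upper face of the rest (52 mm above the table, x 0, y 0 of the rest) where the spatula's origin lies when it rests; axes as the rest (not sloped)
- tile: square fired-clay tile with pale wet glaze on top, 110 x 110 x 8 mm, 0.19 kg; origin at the centre of its underside, z up. At the start it lies across the two slats of the drying stand, centred within a few mm and square to it
- stand: fixed wooden drying stand, origin at the centre of its underside: base 130 x 130 x 10 mm with two slats 120 mm long (x), 18 wide, 16 high, centred at y +47.5 and -47.5 mm. So a channel 77 mm wide (z 10 to 26 mm) runs along x under the tile, open at both ends; enter from -x (the robot's side)
- setter: loose pale kiln setter, 0.65 kg, origin at the centre of its underside: slab 160 (x) by 130 (y) by 16 mm with two ribs 130 mm long (x), 18 wide, 16 high, centred at y +47.5 and -47.5 mm; rib tops at z 32 mm; the 77 mm channel between them is open at both ends. Its +x edge is the far edge that goes to the stop bar
- fence: fixed wooden stop bar beyond the work, 900 mm long (y), 24 mm wide (x), 34 mm high; origin at the centre of its underside. Its near face is at x -12 mm in its frame
- jar: bystander: green glass jar with white cap and pale label, 70 mm wide, 130 mm high; origin at the centre of its underside
- mug: bystander: blue mug, 76 mm wide, 90 mm high; origin at the centre of its underside
- cutter: bystander: black round cutter ring, 100 mm wide, 28 mm high, lying between the rest and the stop bar; origin at the centre of its underside
Not all that is in view belongs to the job. Of the things shaped like the tile, the terracotta one is meant.

How it is judged:
By the outcome, as a careful person would: the job done as asked, in the order asked, and still so for the second after the job is handed in, with the robot touching nothing.
It also fails if it takes over 69 s, if anything falls off the work surface, if the arm or the gripper's body presses on something with over 40 N, if the wrist force passes 120 N, or if a joint passes its speed limit or range.

## Robot

A 6-joint arm with a two-finger parallel gripper is mounted at the origin on the work surface. World frame = base frame: x ahead of the robot, y to its left, z up, the work surface at z = 0. Lengths are in m, angles in rad, forces in N, time in s.
With the tool pointing down it reaches from about 0.3 to 0.775 m from the base axis. Payload 14.6 kg.
Tool frame: the origin (TCP) lies at the very end of the fingers, on their centre line; the grasp point (between the pads) lies 19 mm behind it; z points along the fingers, y is the line along which they close (so a half turn about z gives the same grasp; the last joint's range is limited). The gripper opens to 94 mm and grips with 3 to 60 N. Pads are 16 mm wide; open, the fingers measure 119 mm over their backs; the gripper's body (75 mm by 177 mm) begins 78 mm behind the grasp point.
Start: joints at [-1.239, 0.3, 1.521, -0, 1.321, -0.067], TCP at [0.214, -0.507, 0.185] pointing down, gripper open.
Joint ranges: [-3.03, 3.03], [-0.79, 2.21], [0.23, 2.52], [-1.04, 4.18], [0, 3.07], [-2.55, 2.55]. Speed limits (rad/s): [2.22, 2.22, 2.57, 3.14, 3.14, 3.14].

## Interface

Orientations are given as [roll, pitch, yaw] about the fixed x, y, z axes, in that order (R = Rz(yaw) Ry(pitch) Rx(roll)).
In Python, from station import ctrl gives the robot as it stands. The module is installed in compiled form; this text tells all that it offers.
- The arm moves only by the tool step_arm, never from a script. Its argument "deltas" is a list of rows, each an object with "dp": the shift along the tool's x, y, z scaled (see below), a list of three; "twist": the turn about the tool's z scaled (see below). In form: [{"dp": [tx, ty, tz], "twist": twist}, ...]. A call has 1 to 12 rows; each row shifts and turns the commanded pose from where the row before left it, along the tool's axes as they then stand; what a row does not reach is not made up. The controller multiplies each number of a shift by 0.04 m and each number of a turn by 4 degrees. A row lasts 1/10 s, in which the tool goes at most 50 mm and 8.59 degrees, less where a joint would pass 70% of its speed; a pose out of reach is approached as far as the arm can. A call with a number of a shift or a turn outside -1 to 1 is refused whole. A call with a gripper value outside its range is refused whole. "gripper" is the opening, from -1 (shut) to 1 (fully open), set as the call begins (left out, the last holds). The fingers move at their own pace and stop on an object; "squeeze" is the grip in N (left out, the last holds). Time passes only in rows, so rows that do not move let the fingers close. It gives the time, the measured TCP pose, the force, the opening and the grip force at its end, in the units of the state.
- ctrl.get_obs(): the state, without advancing time (a new reading comes with each control period).
- ctrl.camera(name): name is "side" or "top" or "wrist"; returns (picture, depth): 400x640x3 uint8, red, green, blue; 400x640 float32, m along the optical axis (not along the pixel's ray), 0 where there is no reading.
- ctrl.get_calibration(name): a dict with "fx", "fy", "cx", "cy" (pixels), "world_to_cam" (4x4, takes a point from world to camera coordinates); the wrist camera has in their place "hand_eye" (4x4, takes a point from camera to tool coordinates, whose origin is the TCP and whose axes are the flange's). Camera axes: x right, y down, z forward; pixel columns grow to the right and rows downward; lengths in m; the calibration is good to about 2 mm. A picture is of the moment at which its call begins: read the wrist's pose just before it. get_calibration takes no time and is no camera call.
- ctrl.hand_in(): hands the job in; it is judged then, once.
Trained networks look in the newest picture that a camera, given by its name, has taken for a name from the list of things; names that differ only in an ending like _2 or _b are one class to them, and where a whole thing is asked for, a point or a joint stands for the part that bears it (a point fixed in the world has none). Each returns a list of dicts, best first, with "conf" (0 to 1); they miss things now and then, are a little off and sometimes report something else, mostly with a low value. They report only what shows in the picture. A call takes as long as a camera call. They do not tell look-alikes from the thing itself.
- ctrl.spot_in(camera, label): "rect" ([left, top, right, bottom] as shares, 0 to 1, of the picture: columns of its width, rows of its height, round what is visible of it).
- ctrl.cut_out(camera, label): "pixels" (400x640 bool, what is visible of it) and "rect" ([left, top, right, bottom] as shares, 0 to 1, of the picture: columns of its width, rows of its height, round what is visible of it).
The state is a dict: "time_s": time; "qpos": joint angles; "joint_vel": joint speeds; "tau": joint torques, N m; "ee_pos": TCP position; "eef_rot": TCP orientation; "force": force on the tool from outside, world axes, zero at the start; "moment": the same for the moment, N m; "grip_width": finger opening in m; "grip_force": force on a finger pad.
Only numpy, scipy, OpenCV 4.12 (cv2) and the standard library are available. Lean on these libraries where they do the work, as an engineer would, in place of code of your own. Each camera call takes 0.05 s, during which the arm holds its last target. There are 200 camera calls.

## Working session

There is one attempt and no reset: what is moved stays moved. The work goes in short steps, Python scripts to look and compute and a tool call to move; the robot and the scene stay as the last step left them, time stands still between calls to the robot, and variables do not carry over. Pictures are saved under pics/ and viewed, at most 10 in all, crops included, and the job is handed in when it is done.

Besides the shell and the picture viewer there is one more tool, called as name(argument=value, ...) on one line, values as JSON. step_arm: Moves the arm, as the interface text tells. Its arguments: {"type":"object","properties":{"deltas":{"type":"array"},"gripper":{"type":"number"},"squeeze":{"type":"number"}},"required":["deltas"]}

```bash
ls; mkdir -p pics; cat > h.py <<'E'
import numpy as np, cv2
from station import ctrl
from scipy.spatial.transform import Rotation as R
def cal(n):
    c=ctrl.get_calibration(n)
    if n!='wrist': M=np.linalg.inv(np.array(c['world_to_cam']))
    else:
        o=ctrl.get_obs(); T=np.eye(4); T[:3,:3]=R.from_euler('xyz',o['eef_rot']).as_matrix(); T[:3,3]=o['ee_pos']
        M=T@np.array(c['hand_eye'])
    return c,M
def cloud(n):
    c,M=cal(n); im,d=ctrl.camera(n)
    v,u=np.mgrid[0:400,0:640]
    P=np.stack([(u-c['cx'])/c['fx']*d,(v-c['cy'])/c['fy']*d,d],-1)@M[:3,:3].T+M[:3,3]
    P[d==0]=np.nan
    return im,P
def save(n,im): cv2.imwrite('pics/'+n,cv2.cvtColor(im,cv2.COLOR_RGB2BGR))
E
python3 - <<'E'
from h import *
np.set_printoptions(precision=4,suppress=True)
o=ctrl.get_obs(); print(o)
ims=[]
for n in ['top','side']:
    im,P=cloud(n); ims.append(im); np.savez('/tmp/'+n,im=im,P=P)
    for l in ['spatula','rest','tile','stand','setter','fence','jar','mug','cutter']:
        for r in ctrl.cut_out(n,l)[:3]:
            m=r['pixels']; q=P[m]; q=q[~np.isnan(q[:,0])]
            if len(q)<5: continue
            print(n,l,round(r['conf'],2),np.round(np.array(r['rect'])*[640,400,640,400]),np.median(q,0),np.percentile(q,2,0),np.percentile(q,98,0))
    c,M=cal(n); print(n,M[:3,3],M[:3,2],c['fx'])
c=ctrl.get_calibration('wrist'); print(c)
save('a.png',cv2.resize(np.vstack(ims),(480,600))); save('top.png',ims[0]); save('side.png',ims[1])
E
```

```text
pics
{'time_s': 0.0, 'qpos': array([-1.2386,  0.3005,  1.5216, -0.    ,  1.3207, -0.0666]), 'joint_vel': array([-0.0002, -0.0004, -0.    ,  0.    ,  0.0012, -0.0008]), 'tau': array([  0.001 , -53.1803, -35.2732,   0.0709,   0.0244,  -0.0001]), 'ee_pos': array([ 0.2135, -0.5066,  0.1842]), 'eef_rot': array([-3.1404, -0.0001,  0.3988]), 'force': array([0.0348, 0.2687, 0.1679]), 'moment': array([ 0.009 , -0.0037, -0.0442]), 'grip_force': 0.0, 'grip_width': 0.09414969151649973}
top spatula 0.76 [304. 201. 323. 251.] [0.5149 0.0216 0.0686] [ 0.4252 -0.0047  0.0218] [0.5708 0.0447 0.1905]
top rest 0.89 [299. 192. 330. 242.] [0.5256 0.0299 0.0231] [ 0.4598 -0.0203  0.0015] [0.6052 0.0709 0.0913]
top tile 0.95 [213. 167. 249. 202.] [0.6366 0.2829 0.0333] [0.585  0.2291 0.0265] [0.6906 0.337  0.0376]
top tile 0.87 [158. 260. 195. 299.] [0.3476 0.4494 0.0073] [0.2921 0.394  0.0023] [0.4021 0.5044 0.0118]
top tile 0.67 [300. 193. 332. 241.] [0.5222 0.0236 0.0229] [ 0.4603 -0.0203  0.003 ] [0.6052 0.0686 0.0913]
top stand 0.88 [212. 160. 257. 205.] [0.5873 0.2282 0.0103] [0.5699 0.2137 0.0011] [
[... 1748 characters left out ...]
jar 0.41 [276. 190. 303. 217.] [ 0.692  -0.0329  0.0205] [ 0.6465 -0.0865  0.0019] [0.7405 0.0112 0.0329]
side mug 0.9 [355. 124. 383. 151.] [ 0.5275 -0.4473  0.0598] [ 0.4893 -0.5143  0.0036] [ 0.5809 -0.4304  0.0925]
side cutter 0.76 [278. 189. 305. 216.] [ 0.6953 -0.0434  0.0192] [ 0.6465 -0.086  -0.0004] [0.7425 0.011  0.0328]
side [0.1601 0.9448 1.2091] [ 0.2693 -0.6279 -0.7302] 459.9217192170843
{'fx': 311.2669012820068, 'fy': 311.2669012820068, 'cx': 322.0060209597355, 'cy': 194.21641609643183, 'hand_eye': array([[-0.0002, -0.9661, -0.2582,  0.0751],
       [ 1.    , -0.0001, -0.0006,  0.0024],
       [ 0.0005, -0.2582,  0.9661, -0.1989],
       [ 0.    ,  0.    ,  0.    ,  1.    ]])}
```

View pics/top.png

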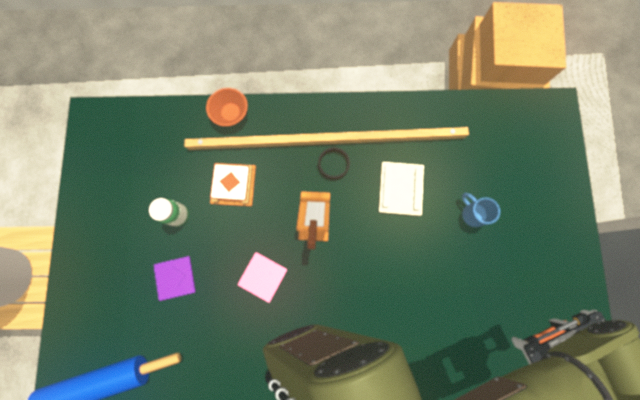

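View pics/side.png

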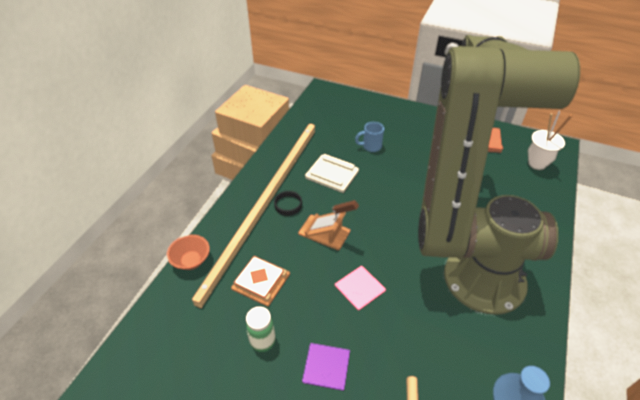

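Tile candidates in the top view: the one on the stand (231,184, white with a terracotta diamond), purple (174,279) and pink (263,277), both flat on the table. The stand one fits because it is pale, glazed and lies across the slats. I'll confirm it in a crop. Now moving so the wrist camera can look over the setter.

step_arm(deltas=[{"dp":[0,0,-0.5],"twist":0.952},{"dp":[0,0,-0.5],"twist":0.952},{"dp":[0,0,-0.5],"twist":0.952},{"dp":[0,0,-0.5],"twist":0.952},{"dp":[0,0,-0.5],"twist":0.952},{"dp":[0,0,-0.5],"twist":0.952},{"dp":[0.9,-0.8,0]},{"dp":[0.9,-0.8,0]},{"dp":[0.9,-0.8,0]},{"dp":[0.9,-0.8,0]},{"dp":[0.9,-0.8,0]},{"dp":[0.9,-0.8,0]}])

```text
invalid input at $.deltas[6]: expected keys dp, twist
```

step_arm(deltas=[{"dp":[0.9,-0.8,0]},{"dp":[0.9,-0.8,0]},{"dp":[0,0,0]},{"dp":[0,0,0]}])

```text
invalid input at $.deltas[0]: expected keys dp, twist
```

```bash
python3 - <<'E'
from h import *
np.set_printoptions(precision=4,suppress=True)
o=ctrl.get_obs(); print(o['ee_pos'],o['eef_rot'],o['qpos'])
im,P=cloud('wrist'); np.savez('/tmp/w1',im=im,P=P); save('w1.png',im)
for l in ['setter','fence','rest','spatula','cutter']:
    for r in ctrl.cut_out('wrist',l)[:1]:
        q=P[r['pixels']]; q=q[~np.isnan(q[:,0])]
        print(l,round(r['conf'],2),np.round(np.array(r['rect'])*[640,400,640,400]),np.median(q,0),np.percentile(q,1,0),np.percentile(q,99,0))
E
```

```text
[ 0.2136 -0.5068  0.1847] [-3.1416 -0.      0.3988] [-1.2386  0.2999  1.521   0.      1.3207 -0.0666]
```

View pics/w1.png

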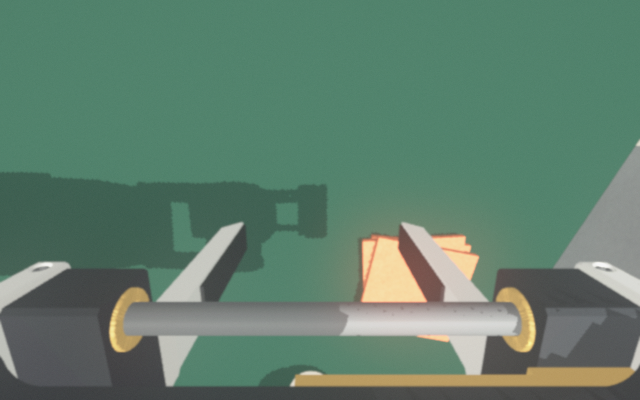

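The wrist view shows the fingers in the lower half and only spare tiles behind them. Both moves were refused because "twist" was missing, so I'm sending them again.

step_arm(deltas=[{"dp":[0,0,-0.65],"twist":0.952},{"dp":[0,0,-0.65],"twist":0.952},{"dp":[0,0,-0.65],"twist":0.952},{"dp":[0,0,-0.65],"twist":0.952},{"dp":[0,0,-0.65],"twist":0.952},{"dp":[0,0,-0.65],"twist":0.952},{"dp":[0.8,-0.8,0],"twist":0},{"dp":[0.8,-0.8,0],"twist":0},{"dp":[0.8,-0.8,0],"twist":0},{"dp":[0.8,-0.8,0],"twist":0},{"dp":[0.8,-0.8,0],"twist":0},{"dp":[0.8,-0.8,0],"twist":0}])

```text
time_s: 2.5
ee_pos: [0.4066, -0.3133, 0.3409]
eef_rot: [3.141, -0.0, -0.0]
force: [-0.3, -0.9, -0.3]
grip_width: 0.0938
grip_force: 0.0
```

step_arm(deltas=[{"dp":[0.8,-0.8,0],"twist":0},{"dp":[0.8,-0.8,0],"twist":0},{"dp":[0,0,0],"twist":0},{"dp":[0,0,0],"twist":0}])

```text
time_s: 2.9
ee_pos: [0.4699, -0.2503, 0.3406]
eef_rot: [-3.142, 0.0, 0.002]
force: [0.4, -0.1, -0.1]
grip_width: 0.0941
grip_force: 0.0
```

```bash
cat > w.py <<'E'
import sys
from h import *
np.set_printoptions(precision=4,suppress=True)
o=ctrl.get_obs(); print(o['time_s'],o['ee_pos'],o['eef_rot'],o['qpos'])
n=sys.argv[1]
im,P=cloud('wrist'); D={'im':im,'P':P,'pose':np.r_[o['ee_pos'],o['eef_rot']]}; save(n+'.png',im)
for l in sys.argv[2:]:
    for r in ctrl.cut_out('wrist',l)[:1]:
        D[l]=r['pixels']; q=P[r['pixels']]; q=q[~np.isnan(q[:,0])]
        print(l,round(r['conf'],2),np.round(np.array(r['rect'])*[640,400,640,400]),np.median(q,0),np.percentile(q,1,0),np.percentile(q,99,0))
np.savez('/tmp/'+n,**D)
E
python3 w.py w2 setter fence rest spatula cutter
```

```text
2.9 [ 0.4699 -0.2503  0.3406] [-3.1416  0.0003  0.0018] [-0.5582  0.1943  1.2976 -0.0002  1.65    1.0108]
setter 0.74 [277.   7. 368. 120.] [ 0.6169 -0.252   0.0155] [ 0.5347 -0.3185  0.0128] [ 0.6919 -0.1865  0.0327]
spatula 0.89 [ 79.  94. 172. 218.] [0.4973 0.0166 0.0845] [ 0.4242 -0.0086  0.019 ] [0.5699 0.0668 0.1915]
cutter 0.61 [145.   0. 218.  42.] [ 0.6726 -0.0495  0.0212] [ 0.6473 -0.0911 -0.0019] [0.7077 0.0079 0.0287]
```

View pics/w2.png

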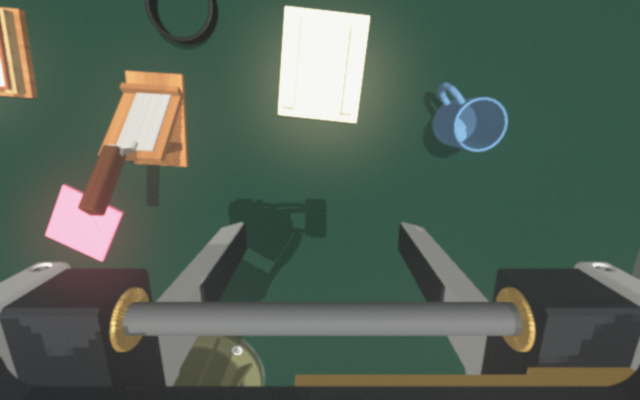

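w2 shows the setter at (277-368, 7-120), slightly turned, and the spatula on its rest at (80-187, 70-215). Next I look between the rest and the stand.

step_arm(deltas=[{"dp":[0,-1,0],"twist":0},{"dp":[0,-1,0],"twist":0},{"dp":[0,-1,0],"twist":0},{"dp":[0,-1,0],"twist":0},{"dp":[0,-1,0],"twist":0},{"dp":[0,-1,0],"twist":0},{"dp":[0,-1,0],"twist":0},{"dp":[0,-1,0],"twist":0},{"dp":[0,-1,0],"twist":0},{"dp":[0,-1,0],"twist":0},{"dp":[0,0,0],"twist":0},{"dp":[0,0,0],"twist":0}])

```text
time_s: 4.4
ee_pos: [0.4695, 0.1491, 0.3407]
eef_rot: [3.141, 0.0, 0.001]
force: [0.4, -0.7, -0.5]
grip_width: 0.0942
grip_force: 0.0
```

```bash
python3 w.py w3 stand tile rest spatula cutter setter; python3 - <<'E'
from h import *
np.set_printoptions(precision=4,suppress=True)
# fits: minAreaRect in world xy of points in height bands
def rect(n,zlo,zhi,box):
    D=np.load('/tmp/'+n+'.npz'); P=D['P']; q=P.reshape(-1,3); q=q[~np.isnan(q[:,0])]
    x0,x1,y0,y1=box
    q=q[(q[:,2]>zlo)&(q[:,2]<zhi)&(q[:,0]>x0)&(q[:,0]<x1)&(q[:,1]>y0)&(q[:,1]<y1)]
    r=cv2.minAreaRect((q[:,:2]*1000).astype(np.float32)); print(n,len(q),'z',np.median(q[:,2]),np.round(r[0],1),np.round(r[1],1),round(r[2],2))
rect('w2',.01,.05,(.5,.72,-.36,-.14)); rect('w2',.025,.05,(.5,.72,-.36,-.14))
for n in ['top','side']: rect(n,.01,.05,(.5,.72,-.36,-.14))
rect('w3',.006,.05,(.54,.72,.18,.38)); rect('w3',.030,.05,(.54,.72,.18,.38))
rect('top',.006,.05,(.54,.72,.18,.38)); rect('top',.030,.05,(.54,.72,.18,.38));rect('side',.006,.05,(.54,.72,.18,.38)); rect('side',.032,.05,(.54,.72,.18,.38))
rect('top',.015,.05,(.745,.85,-.6,.6));rect('side',.015,.05,(.745,.85,-.6,.6))
im=np.load('/tmp/w3.npz')['im']
save('w3z.png',cv2.resize(im[0:250],(768,300)))
E
```

```text
4.4 [0.4695 0.1491 0.3407] [3.1414 0.0001 0.0009] [ 0.2333  0.0993  1.4054 -0.0002  1.637   1.8032]
tile 0.74 [194.   5. 272.  89.] [0.6391 0.2828 0.0335] [0.5826 0.2277 0.0307] [0.6923 0.3376 0.0357]
rest 0.85 [363.  70. 437. 168.] [0.5396 0.0438 0.0243] [ 0.4572 -0.0242 -0.0012] [0.6045 0.0704 0.0922]
spatula 0.74 [388.  94. 437. 218.] [0.5029 0.0241 0.0768] [ 0.4251 -0.0085  0.0195] [0.5701 0.0456 0.1918]
cutter 0.94 [413.   0. 487.  45.] [ 0.6691 -0.0358  0.0214] [ 0.6471 -0.0891 -0.002 ] [0.7074 0.0086 0.0285]
setter 0.74 [515.   7. 632. 125.] [ 0.6168 -0.2501  0.0156] [ 0.5331 -0.3108  0.0033] [ 0.6927 -0.1819  0.0325]
w2 8951 z 0.015456893664501092 [ 612.9 -252.1] [130.2 160.1] 84.12
w2 2220 z 0.03107622785507197 [ 612.9 -252.1] [113.1 130.2] 84.28
top 2072 z 0.016177280357810853 [ 614.5 -251.3] [130.5 161.1] 84.34
side 1103 z 0.01935839085861968 [ 614.3 -235.8] [153.7 165.3] 85.26
w3 7564 z 0.03310684753771337 [635.5 280.2] [130.6 130.7] 85.77
w3 5857 z 0.03346306862148274 [637.4 283.7] [110.7 110.4] 85.2
top 1634 z 0.03243006029674367 [640.5 266.7] [154.8 140.1] 85.71
top 1151 z 0.033477009918920775 [638.4 281.4] [115.6 110.2] 85.08
side 1639 z 0.03392840469370495 [628.6 274.4] [172.9 184.4] 1.28
side 1045 z 0.03579395572201571 [635.2 286.7] [113.2 111.7] 85.0
top 2636 z 0.03267741828364301 [794.7 -16.9] [901.  98.] 88.66
side 1954 z 0.033671984766938334 [806.9 -14. ] [ 97.4 900.5] 0.94
```

View pics/w3z.png

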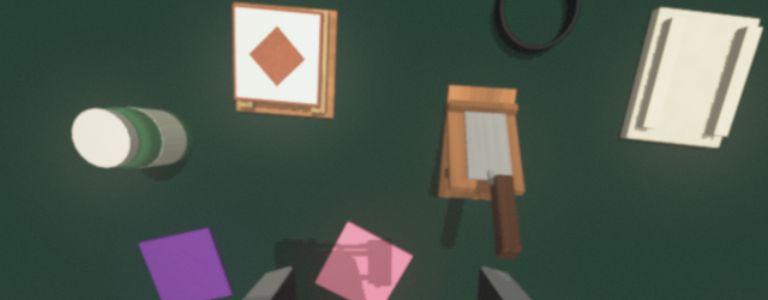

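w3 shows the stand tile at (233-335, 3-118) in the enlarged crop, with pale glaze, a terracotta diamond and terracotta edges. That confirms it: the purple and pink ones lie flat on the table. Next I fit the spatula, rest and fence.

```bash
python3 - <<'E'
from h import *
np.set_printoptions(precision=4,suppress=True)
def pts(n,zlo,zhi,box):
    q=np.load('/tmp/'+n+'.npz')['P'].reshape(-1,3); q=q[~np.isnan(q[:,0])]; x0,x1,y0,y1=box
    return q[(q[:,2]>zlo)&(q[:,2]<zhi)&(q[:,0]>x0)&(q[:,0]<x1)&(q[:,1]>y0)&(q[:,1]<y1)]
def rect(q): 
    r=cv2.minAreaRect((q[:,:2]*1000).astype(np.float32)); return np.round(r[0],1),np.round(r[1],1),round(r[2],2)
for n in ['w2','w3']:
    D=np.load('/tmp/'+n+'.npz')
    h=pts(n,.105,.21,(.38,.52,-.06,.1)); print(n,'handle',len(h),rect(h),h.min(0),h.max(0))
    # slices along x: y mid of the points
    for x in np.arange(.43,.485,.01):
        s=h[abs(h[:,0]-x)<.004]; print('  x%.3f y %.4f..%.4f z %.4f..%.4f'%(x,s[:,1].min(),s[:,1].max(),s[:,2].min(),s[:,2].max()))
    r=pts(n,.006,.1,(.44,.64,-.05,.1)); print('rest',rect(r),r.max(0))
    # blade: grey pixels in spatula region
    im=D['im'].astype(int); P=D['P']; m=D['spatula']&(im.max(-1)-im.min(-1)<35)&(P[...,2]<.1)
    q=P[m]; print('blade',len(q),rect(q),q.mean(0))
    A=np.c_[q[:,:2],np.ones(len(q))]; c=np.linalg.lstsq(A,q[:,2],rcond=None)[0]; print('slope',c, np.degrees(np.arctan(np.hypot(*c[:2]))),np.degrees(np.arctan2(c[1],c[0])))
for n in ['top','side']:
    f=pts(n,.026,.045,(.72,.83,-.42,.40))
    ys=np.arange(-.4,.4,.05); e=[]
    for y in ys:
        s=f[abs(f[:,1]-y)<.006]; s=s[(s[:,0]>.745)]
        e.append([np.percentile(s[:,0],3),np.percentile(s[:,0],97)] if len(s)>4 else [np.nan]*2)
    e=np.array(e); k=~np.isnan(e[:,0]); print(n,np.polyfit(ys[k],e[k,0],1),np.polyfit(ys[k],e[k,1],1)); print(e[:,0])
E
```

```text
w2 handle 1922 (array([462.4,  21.6]), array([21.3, 81.9]), 86.85) [0.4216 0.0091 0.1052] [0.5031 0.0335 0.1938]
  x0.430 y 0.0135..0.0323 z 0.1668..0.1922
  x0.440 y 0.0126..0.0335 z 0.1578..0.1938
  x0.450 y 0.0124..0.0328 z 0.1501..0.1860
  x0.460 y 0.0117..0.0323 z 0.1431..0.1776
  x0.470 y 0.0109..0.0317 z 0.1308..0.1694
  x0.480 y 0.0106..0.0310 z 0.1229..0.1606
rest (array([530.2,  22.7]), array([ 92.4, 150. ]), 86.59) [0.6072 0.0723 0.0997]
blade 2019 (array([470.6,  48.1]), array([ 78.4, 228.1]), 64.5) [0.5294 0.0193 0.054 ]
slope [-0.6932 -0.27    0.4262] 36.64796616761933 -158.71863151152306
w3 handle 1431 (array([462.4,  23.6]), array([20.7, 81.9]), 87.08) [0.4218 0.0116 0.1223] [0.5032 0.0353 0.1939]
  x0.430 y 0.0165..0.0353 z 0.1714..0.1926
  x0.440 y 0.0153..0.0348 z 0.1620..0.1929
  x0.450 y 0.0146..0.0341 z 0.1504..0.1854
  x0.460 y 0.0134..0.0337 z 0.1422..0.1770
  x0.470 y 0.0133..0.0332 z 0.1381..0.1683
  x0.480 y 0.0128..0.0324 z 0.1269..0.1596
rest (array([530.1,  22.8]), array([ 90.9, 150.1]), 86.55) [0.6074 0.0717 0.0975]
blade 1869 (array([468.2,   0.2]), array([224.2,  74.6]), 16.45) [0.53   0.0198 0.0526]
slope [-0.5283  0.3054  0.3265] 31.390460012824047 149.96797966818366
top [-0.0264  0.7677] [-0.0101  0.7931]
[0.779  0.7769 0.7753 0.7748 0.7725 0.7725 0.7705 0.7656 0.7684 0.7664
 0.7653 0.7645 0.7628 0.7612 0.7598 0.7583]
side [-0.0275  0.7646] [-0.0212  0.7885]
[0.774  0.7733 0.7754 0.7724 0.7684 0.7695 0.7689 0.7649 0.7655 0.7621
 0.7625 0.7593 0.7603 0.7576 0.7552 0.7556]
```

Results: rest yaw −3.4°, grip point about (0.473, 0.022, 0.149), stand yaw about −4.5°, setter yaw −5.9°, fence yaw about +1.5°. Now going to the handle.

step_arm(deltas=[{"dp":[0.03,0.8,0],"twist":0.2},{"dp":[0.03,0.8,0],"twist":0.2},{"dp":[0.03,0.8,0],"twist":0.2},{"dp":[0,0.78,0],"twist":0.2},{"dp":[0,0,0.7],"twist":0},{"dp":[0,0,0.7],"twist":0},{"dp":[0,0,0.7],"twist":0},{"dp":[0,0,0.7],"twist":0},{"dp":[0,0,0.7],"twist":0},{"dp":[0,0,0.7],"twist":0},{"dp":[0,0,0.7],"twist":0},{"dp":[0,0,0.37],"twist":0}])

```text
time_s: 5.95
ee_pos: [0.4696, 0.0216, 0.1279]
eef_rot: [3.142, 0.002, -0.056]
force: [0.5, 0.2, 0.7]
grip_width: 0.0938
grip_force: 0.0
```

step_arm(deltas=[{"dp":[0,0,0],"twist":0},{"dp":[0,0,0],"twist":0},{"dp":[0,0,0],"twist":0},{"dp":[0,0,0],"twist":0},{"dp":[0,0,0],"twist":0},{"dp":[0,0,0],"twist":0}], gripper=-0.7, squeeze=25)

```text
time_s: 6.55
ee_pos: [0.4706, 0.022, 0.1303]
eef_rot: [-3.142, -0.001, -0.056]
force: [0.6, -0.0, -0.4]
grip_width: 0.0491
grip_force: 0.0
```

step_arm(deltas=[{"dp":[0,0,0],"twist":0},{"dp":[0,0,0],"twist":0},{"dp":[0,0,0],"twist":0},{"dp":[0,0,0],"twist":0},{"dp":[0,0,0],"twist":0},{"dp":[0,0,0],"twist":0}], gripper=-1, squeeze=30)

```text
time_s: 7.15
ee_pos: [0.4705, 0.022, 0.1299]
eef_rot: [-3.142, -0.0, -0.056]
force: [0.3, 1.1, -0.3]
grip_width: 0.0194
grip_force: 29.9
```

step_arm(deltas=[{"dp":[0,0,-0.3],"twist":0},{"dp":[0,0,-0.6],"twist":0},{"dp":[0,0,-0.6],"twist":0},{"dp":[0,0,-0.4],"twist":0},{"dp":[0.15,-0.6,0],"twist":0},{"dp":[0.2,-0.7,0],"twist":0},{"dp":[0.2,-0.7,0],"twist":0},{"dp":[0.2,-0.7,0.4],"twist":0},{"dp":[0.1,-0.4,0.5],"twist":0},{"dp":[0,0,0.5],"twist":0},{"dp":[0,0,0.3],"twist":0},{"dp":[0,0,0],"twist":0}])

```text
time_s: 8.35
ee_pos: [0.5107, 0.1436, 0.1371]
eef_rot: [3.141, 0.002, -0.056]
force: [-0.2, -0.0, -0.6]
grip_width: 0.0198
grip_force: 29.9
```

```bash
cat > spat.py <<'E'
# spatula pitch etc from wrist+side depth: blade points in front of the gripper
from h import *
import sys
np.set_printoptions(precision=4,suppress=True)
o=ctrl.get_obs(); p=o['ee_pos']; y=o['eef_rot'][2]; print(o['time_s'],p,y,o['force'],o['moment'],o['grip_width'])
Rz=R.from_euler('z',y).as_matrix()
for n in ['wrist','side']:
    im,P=cloud(n); q=(P.reshape(-1,3)-[p[0],p[1],0])@Rz; c=im.reshape(-1,3).astype(int)
    k=(q[:,0]>.03)&(q[:,0]<.19)&(abs(q[:,1])<.02)&(q[:,2]>.006 if len(sys.argv)<2 else q[:,2]>float(sys.argv[1]))&(q[:,2]<.25)
    q=q[k]; print(n,len(q))
    for x in np.arange(.03,.19,.02):
        s=q[abs(q[:,0]-x)<.008]
        if len(s)>3: print('  x%.2f z %.4f n%d y %.4f'%(x,np.median(s[:,2]),len(s),np.median(s[:,1])))
    if n=='side': save('s1.png',im[150:350,200:440])
E
python3 spat.py
```

```text
8.35 [0.5107 0.1436 0.1371] -0.05603166053870723 [-0.1996 -0.0431 -0.563 ] [0.0284 0.1435 0.0417] 0.019833495099540514
wrist 4106
  x0.03 z 0.0839 n717 y -0.0011
  x0.05 z 0.0694 n980 y -0.0002
  x0.07 z 0.0523 n853 y -0.0002
  x0.09 z 0.0354 n759 y -0.0001
side 156
  x0.03 z 0.0841 n16 y 0.0028
  x0.05 z 0.0722 n37 y 0.0012
  x0.07 z 0.0551 n34 y -0.0022
  x0.09 z 0.0397 n34 y 0.0008
```

step_arm(deltas=[{"dp":[0,0,0.32],"twist":0},{"dp":[0,0,0.32],"twist":0},{"dp":[-0.275,0,0.23],"twist":0},{"dp":[-0.255,0,0.255],"twist":0},{"dp":[-0.23,0,0.27],"twist":0},{"dp":[-0.21,0,0.295],"twist":0},{"dp":[0,0,0],"twist":0}], squeeze=12)

```text
time_s: 9.15
ee_pos: [0.4712, 0.1458, 0.0687]
eef_rot: [3.141, 0.003, -0.056]
force: [0.2, 0.9, -1.5]
grip_width: 0.0197
grip_force: 12.0
```

```bash
python3 spat.py
```

```text
9.15 [0.4712 0.1458 0.0687] -0.05565039722248932 [ 0.1585  0.9209 -1.5338] [0.0909 0.0953 0.0658] 0.019731815594297913
wrist 12363
  x0.03 z 0.2039 n6038 y 0.0093
  x0.05 z 0.0347 n1238 y -0.0005
  x0.07 z 0.0272 n1179 y 0.0003
  x0.09 z 0.0199 n1134 y 0.0003
  x0.11 z 0.0126 n1101 y 0.0003
  x0.13 z 0.0071 n412 y -0.0004
side 269
  x0.03 z 0.0600 n8 y 0.0030
  x0.05 z 0.0371 n42 y 0.0032
  x0.07 z 0.0302 n43 y -0.0002
  x0.09 z 0.0229 n47 y -0.0029
  x0.11 z 0.0159 n42 y -0.0007
  x0.13 z 0.0090 n33 y -0.0025
```

step_arm(deltas=[{"dp":[-0.18,0,0.31],"twist":0},{"dp":[-0.15,0,0.325],"twist":0},{"dp":[-0.12,0,0.34],"twist":0},{"dp":[-0.09,0,0.345],"twist":0},{"dp":[0,0,0],"twist":0},{"dp":[0,0,0],"twist":0}])

```text
time_s: 9.85
ee_pos: [0.4517, 0.1473, 0.0181]
eef_rot: [-3.141, -0.0, -0.056]
force: [0.2, -0.1, 0.1]
grip_width: 0.02
grip_force: 12.0
```

```bash
python3 spat.py -.01
```

```text
9.85 [0.4517 0.1473 0.0181] -0.055933846071399396 [ 0.2001 -0.1294  0.0618] [0.044  0.0807 0.0223] 0.019993223890171177
wrist 16661
  x0.03 z 0.1521 n6319 y 0.0090
  x0.05 z -0.0006 n1382 y -0.0007
  x0.07 z 0.0034 n1443 y 0.0001
  x0.09 z 0.0031 n1557 y 0.0000
  x0.11 z 0.0028 n1708 y -0.0000
  x0.13 z 0.0026 n1848 y -0.0001
  x0.15 z 0.0009 n6 y -0.0025
side 437
  x0.03 z 0.0006 n22 y 0.0070
  x0.05 z 0.0018 n40 y 0.0052
  x0.07 z 0.0070 n33 y 0.0064
  x0.09 z 0.0061 n47 y 0.0029
  x0.11 z 0.0058 n48 y 0.0005
  x0.13 z 0.0060 n47 y 0.0008
  x0.15 z 0.0049 n43 y 0.0022
  x0.17 z 0.0018 n45 y -0.0017
```

step_arm(deltas=[{"dp":[0,0,0.04],"twist":0},{"dp":[0,0,0],"twist":0}])

```text
time_s: 10.15
ee_pos: [0.4514, 0.1472, 0.0162]
eef_rot: [-3.141, -0.001, -0.056]
force: [0.7, -0.4, -1.0]
grip_width: 0.0201
grip_force: 12.0
```

step_arm(deltas=[{"dp":[0,0,0],"twist":0},{"dp":[0,0,0],"twist":0},{"dp":[0,0,-0.3],"twist":0},{"dp":[0,0,-0.3],"twist":0},{"dp":[0,0,0],"twist":0},{"dp":[0,0,0],"twist":0}], squeeze=60)

```text
time_s: 10.75
ee_pos: [0.4513, 0.1473, 0.0405]
eef_rot: [-3.141, -0.001, -0.056]
force: [-0.5, -0.1, -2.1]
grip_width: 0.0193
grip_force: 60.0
```

```bash
python3 spat.py .012; python3 - <<'E'
from h import *
o=ctrl.get_obs(); p=o['ee_pos']; Rz=R.from_euler('z',o['eef_rot'][2]).as_matrix()
im,P=cloud('wrist'); q=(P.reshape(-1,3)-[p[0],p[1],0])@Rz
k=(q[:,2]>.012)&(q[:,2]<.036)&(q[:,0]>.05)&(q[:,0]<.18)&(abs(q[:,1])<.045); q=q[k]
print(cv2.minAreaRect((q[:,:2]*1000).astype(np.float32)),np.percentile(q,[.5,99.5],0))
E
```

```text
10.75 [0.4513 0.1473 0.0405] -0.05581493144564664 [-0.4539 -0.0677 -2.0703] [ 0.0394  0.1122 -0.0276] 0.019298594321423952
wrist 15003
  x0.03 z 0.1754 n5972 y 0.0090
  x0.05 z 0.0416 n349 y -0.0025
  x0.07 z 0.0257 n1439 y 0.0001
  x0.09 z 0.0254 n1563 y 0.0000
  x0.11 z 0.0252 n1701 y -0.0000
  x0.13 z 0.0249 n1836 y -0.0001
  x0.15 z 0.0237 n8 y -0.0016
side 319
  x0.05 z 0.0321 n14 y 0.0028
  x0.07 z 0.0279 n38 y 0.0075
  x0.09 z 0.0271 n48 y 0.0002
  x0.11 z 0.0269 n51 y 0.0010
  x0.13 z 0.0275 n51 y 0.0026
  x0.15 z 0.0262 n49 y 0.0021
((96.88232421875, -2.157846450805664), (90.6566390991211, 54.21840286254883), 0.0040737041272223) [[ 0.05624288 -0.02887233  0.02249809]
 [ 0.14159455  0.02460753  0.0322287 ]]
```

Level: the blade top varies by only 0.8 mm over 60 mm, and the blade's rear edge is 56 mm ahead of the grip. Moving to the pre-insertion pose in front of the stand.

step_arm(deltas=[{"dp":[-0.3,0,-0.5],"twist":0.37},{"dp":[-0.6,-0.3,0],"twist":0},{"dp":[-0.6,-0.7,0],"twist":0},{"dp":[-0.325,-0.8,0],"twist":0},{"dp":[0,-0.8,0],"twist":0},{"dp":[0,-0.8,0],"twist":0},{"dp":[0,-0.4,0.25],"twist":0},{"dp":[0,0,0.3],"twist":0},{"dp":[0,0,0.14],"twist":0},{"dp":[0,0,0],"twist":0},{"dp":[0,0,0],"twist":0}])

```text
time_s: 12.0
ee_pos: [0.3908, 0.3036, 0.0325]
eef_rot: [3.141, 0.0, -0.083]
force: [-1.2, 0.6, -2.0]
grip_width: 0.0195
grip_force: 60.0
```

```bash
python3 - <<'E'
from h import *
np.set_printoptions(precision=4,suppress=True)
o=ctrl.get_obs(); p=o['ee_pos']; print(o['time_s'],p,o['eef_rot'])
def rect(q):
    r=cv2.minAreaRect((q[:,:2]*1000).astype(np.float32)); return np.round(r[0],1),np.round(r[1],1),round(r[2],2)
out=[]
for n in ['top','side']:
    im,P=cloud(n); q=P.reshape(-1,3)
    k=(q[:,2]>.031)&(q[:,2]<.05)&(q[:,0]>.56)&(q[:,0]<.72)&(q[:,1]>.18)&(q[:,1]<.38); print(n,'tile',rect(q[k]))
    k=(q[:,2]>.010)&(q[:,2]<.028)&(q[:,0]>.42)&(q[:,0]<.562)&(q[:,1]>.22)&(q[:,1]<.36); print(n,'blade',rect(q[k]),np.median(q[k],0),k.sum())
    out.append(im)
a=cv2.resize(out[0][140:300,140:340],(400,320)); b=cv2.resize(out[1][200:360,200:400],(400,320)); save('p.png',np.hstack([a,b]))
E
```

```text
12.0 [0.3908 0.3036 0.0325] [ 3.1414  0.0002 -0.0826]
top tile (array([638.4, 283.6]), array([110.2, 110.5]), 85.35)
top blade (array([500.2, 292.5]), array([ 55.2, 110.6]), 84.87) [0.5009 0.2923 0.0172] 599
side tile (array([632.8, 286.6]), array([114.1, 118.5]), 85.31)
side blade (array([500.6, 294.1]), array([ 58.5, 105.6]), 86.03) [0.5091 0.2974 0.0197] 459
```

View pics/p.png

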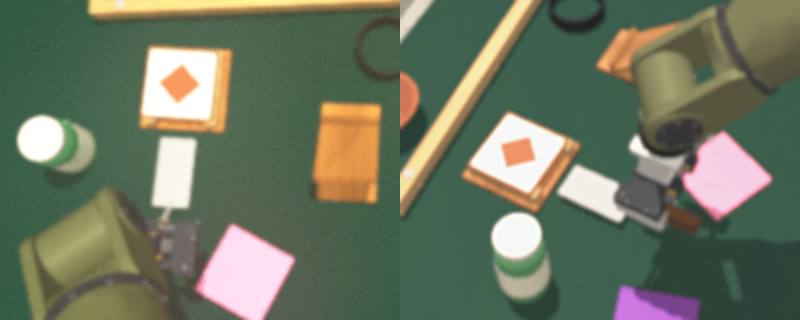

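The picture shows the blade lined up with the stand's channel: in the top half the blade is at (175,172) and the tile at (183,85). Relative measurement says the tile is 2.5 mm further left, so I shift and slide in.

step_arm(deltas=[{"dp":[0.2,-0.06,0],"twist":0},{"dp":[0.3,0,0],"twist":0},{"dp":[0.35,0,0],"twist":0},{"dp":[0.35,0,0],"twist":0},{"dp":[0.35,0,0],"twist":0},{"dp":[0.35,0,0],"twist":0},{"dp":[0.35,0,0],"twist":0},{"dp":[0.35,0,0],"twist":0},{"dp":[0.35,0,0],"twist":0},{"dp":[0.3,0,0],"twist":0},{"dp":[0.15,0,0],"twist":0},{"dp":[0,0,0],"twist":0}])

```text
time_s: 13.3
ee_pos: [0.5273, 0.2952, 0.032]
eef_rot: [3.141, 0.0, -0.082]
force: [0.6, -0.4, -2.1]
grip_width: 0.0193
grip_force: 60.0
```

step_arm(deltas=[{"dp":[0,0,-0.05],"twist":0},{"dp":[0,0,-0.05],"twist":0},{"dp":[0,0,-0.05],"twist":0},{"dp":[0,0,-0.05],"twist":0},{"dp":[0,0,-0.05],"twist":0},{"dp":[0,0,-0.08],"twist":0},{"dp":[0,0,-0.1],"twist":0},{"dp":[0,0,-0.15],"twist":0},{"dp":[0,0,-0.2],"twist":0},{"dp":[0,0,-0.2],"twist":0},{"dp":[0,0,-0.1],"twist":0},{"dp":[0,0,0],"twist":0}])

```text
time_s: 14.5
ee_pos: [0.5268, 0.2958, 0.0764]
eef_rot: [-3.141, -0.001, -0.082]
force: [0.8, 0.0, -3.8]
grip_width: 0.0194
grip_force: 60.0
```

```bash
cat > tl.py <<'E'
from h import *
np.set_printoptions(precision=4,suppress=True)
o=ctrl.get_obs(); p=o['ee_pos']; yw=o['eef_rot'][2]; print(o['time_s'],p,yw,o['force'],o['moment'])
Rz=R.from_euler('z',yw).as_matrix(); z0=p[2]-.0162+.0025
for n in ['wrist','top','side']:
    im,P=cloud(n); q=(P.reshape(-1,3)-[p[0],p[1],0])@Rz; q=q[~np.isnan(q[:,0])]
    k=(q[:,2]>z0+.003)&(q[:,2]<z0+.016)&(q[:,0]>.045)&(q[:,0]<.19)&(abs(q[:,1])<.075); q=q[k]
    r=cv2.minAreaRect((q[:,:2]*1000).astype(np.float32))
    A=np.c_[q[:,:2],np.ones(len(q))]; c=np.linalg.lstsq(A,q[:,2],rcond=None)[0]
    print(n,len(q),np.round(r[0],1),np.round(r[1],1),round(r[2],2),'ext',np.percentile(q[:,:2],[.5,99.5],0).ravel(),'slope deg',np.degrees(c[:2]),'z',np.median(q[:,2])-z0)
E
python3 tl.py
```

```text
14.5 [0.5268 0.2958 0.0764] -0.08170491792755419 [ 0.7539  0.0463 -3.8138] [0.0852 0.3139 0.0024]
wrist 23724 [93.  -2.6] [110.5  94. ] 89.82 ext [ 0.0533 -0.0566  0.1393  0.0516] slope deg [-3.7834  0.0555] z 0.008533930725150518
top 1078 [113.9  -2.7] [110.8 117.5] 89.8 ext [ 0.0635 -0.0576  0.1707  0.0506] slope deg [-3.1954 -0.0055] z 0.007248689287785368
side 780 [114.5  -0.6] [112.2 110.1] 89.54 ext [ 0.0604 -0.0551  0.1694  0.0546] slope deg [-3.3315 -0.1349] z 0.007790338589890686
```

step_arm(deltas=[{"dp":[0,0,-0.1],"twist":0.04},{"dp":[0,0,-0.25],"twist":0.08},{"dp":[0,0,-0.35],"twist":0.08},{"dp":[0,0,-0.35],"twist":0.08},{"dp":[0,0.1,-0.3],"twist":0},{"dp":[0,0.25,-0.2],"twist":0},{"dp":[0,0.4,-0.05],"twist":0},{"dp":[0.05,0.5,0],"twist":0},{"dp":[0.05,0.6,0],"twist":0},{"dp":[0.05,0.6,0],"twist":0},{"dp":[0.05,0.6,0],"twist":0},{"dp":[0.05,0.6,0],"twist":0}])

```text
time_s: 15.85
ee_pos: [0.5209, 0.1472, 0.1392]
eef_rot: [3.141, 0.001, -0.102]
force: [0.4, 0.2, -4.0]
grip_width: 0.0192
grip_force: 60.0
```

step_arm(deltas=[{"dp":[0.05,0.6,0],"twist":0},{"dp":[0.05,0.6,0],"twist":0},{"dp":[0.05,0.6,0],"twist":0},{"dp":[0.05,0.6,0],"twist":0},{"dp":[0.05,0.6,0],"twist":0},{"dp":[0.05,0.6,0],"twist":0},{"dp":[0.05,0.6,0],"twist":0},{"dp":[0.05,0.6,0],"twist":0},{"dp":[0.05,0.6,0],"twist":0},{"dp":[0.05,0.6,0],"twist":0},{"dp":[0.03,0.6,0],"twist":0},{"dp":[0,0.6,0],"twist":0}])

```text
time_s: 17.05
ee_pos: [0.5124, -0.141, 0.1392]
eef_rot: [3.141, 0.001, -0.102]
force: [1.0, -0.2, -3.0]
grip_width: 0.0191
grip_force: 60.0
```

step_arm(deltas=[{"dp":[0,0.6,0],"twist":0},{"dp":[0,0.6,0],"twist":0},{"dp":[0,0.5,0],"twist":0},{"dp":[0,0.4,0],"twist":0},{"dp":[0,0.25,0],"twist":0},{"dp":[0,0.14,0],"twist":0},{"dp":[0,0,0],"twist":0},{"dp":[0,0,0],"twist":0}])

```text
time_s: 17.85
ee_pos: [0.5036, -0.2378, 0.1395]
eef_rot: [-3.141, 0.0, -0.101]
force: [0.6, 0.6, -3.8]
grip_width: 0.0195
grip_force: 60.0
```

```bash
cat > tl2.py <<'E'
from h import *
np.set_printoptions(precision=4,suppress=True)
def rr(q):
    r=cv2.minAreaRect((q[:,:2]*1000).astype(np.float32)); return np.round(r[0],1),np.round(r[1],1),round(r[2],2)
o=ctrl.get_obs(); p=o['ee_pos']; yw=o['eef_rot'][2]; print(o['time_s'],p,yw,o['force'],o['moment'])
Rz=R.from_euler('z',yw).as_matrix(); z0=p[2]-.0162+.0025; sv=[]
for n in ['wrist','top','side']:
    im,P=cloud(n); sv.append(im); w=P.reshape(-1,3); w=w[~np.isnan(w[:,0])]; q=(w-[p[0],p[1],0])@Rz
    k=(q[:,2]>z0-.004)&(q[:,2]<z0+.018)&(q[:,0]>.045)&(q[:,0]<.19)&(abs(q[:,1])<.07); t=q[k]
    i=t[(t[:,0]>.065)&(t[:,0]<.16)&(abs(t[:,1])<.045)]
    c=np.linalg.lstsq(np.c_[i[:,:2],np.ones(len(i))],i[:,2],rcond=None)[0]
    e=t[abs(t[:,1])>.025]; res=e[:,2]-e[:,:2]@c[:2]-c[2]; e=e[abs(res)<.003]; g=t[abs(t[:,2]-t[:,:2]@c[:2]-c[2])<.003]
    print(n,len(t),rr(e),'ext',np.percentile(e[:,:2],[.5,99.5],0).ravel(),'slope',np.degrees(c[:2]),'z at .06/.165',c[2]+c[0]*.06,c[2]+c[0]*.165)
    s=w[(w[:,2]>.008)&(w[:,2]<.045)&(w[:,0]>.48)&(w[:,0]<.75)&(w[:,1]>-.37)&(w[:,1]<-.14)]; print('   setter',rr(s) if len(s)>10 else '')
save('t_%d.png'%(o['time_s']*100),np.hstack([cv2.resize(sv[1][120:260,330:510],(400,311)),cv2.resize(sv[2][120:260,230:410],(400,311))]))
E
python3 tl2.py; ls pics
```

```text
17.85 [ 0.5036 -0.2378  0.1395] -0.10077557688623129 [ 0.6123  0.6358 -3.7575] [0.0393 0.3296 0.0762]
wrist 24233 (array([101.8,  -2.4]), array([ 76. , 110.3]), 0.02) ext [ 0.0639 -0.0568  0.1393  0.052 ] slope [-4.0076  0.0221] z at .06/.165 0.13729398637276216 0.12994962288509102
   setter (array([ 546.5, -245.1]), array([130.2,  26.2]), 84.2)
top 1017 (array([120.5,  -0.6]), array([107.4, 108.6]), 0.31) ext [ 0.0672 -0.0545  0.174   0.0535] slope [-4.2136 -0.3324] z at .06/.165 0.13789749758806047 0.13017559884682012
   setter (array([ 619.7, -198. ]), array([ 24.5, 159.1]), 83.87)
side 656 (array([115.6,   1. ]), array([116.3, 110.4]), 88.81) ext [ 0.0612 -0.0558  0.1708  0.0588] slope [-4.0837  0.3637] z at .06/.165 0.1397985353800753 0.13231481497935724
   setter (array([ 610.1, -253.7]), array([255.5, 208.6]), 4.63)
a.png
p.png
s1.png
side.png
t_1785.png
top.png
w1.png
w2.png
w3.png
w3z.png
```

step_arm(deltas=[{"dp":[-0.04,0.01,0.1],"twist":0},{"dp":[-0.05,0,0.25],"twist":0},{"dp":[-0.05,0,0.35],"twist":0},{"dp":[-0.05,0,0.4],"twist":0},{"dp":[0,0,0.4],"twist":0},{"dp":[0,0,0.3],"twist":0},{"dp":[0,0,0.15],"twist":0},{"dp":[0,0,0.05],"twist":0},{"dp":[0,0,0],"twist":0}])

```text
time_s: 18.9
ee_pos: [0.4961, -0.238, 0.0596]
eef_rot: [3.142, -0.0, -0.101]
force: [-0.7, -0.3, -3.3]
grip_width: 0.0194
grip_force: 60.0
```

```bash
python3 tl2.py; ls pics
```

```text
18.9 [ 0.4961 -0.238   0.0596] -0.1011830572897896 [-0.6696 -0.2908 -3.2755] [ 0.079   0.2975 -0.0417]
wrist 24254 (array([101.8,  -2.4]), array([ 76.1, 110.2]), 0.0) ext [ 0.0639 -0.0568  0.1393  0.052 ] slope [-3.9545 -0.0092] z at .06/.165 0.05747808853811029 0.05023103313790865
   setter (array([ 590.5, -249.3]), array([130.4, 113. ]), 84.22)
top 924 (array([119.5,  -1. ]), array([109.6, 109.2]), 88.94) ext [ 0.0658 -0.0565  0.1731  0.053 ] slope [-3.8991 -0.6124] z at .06/.165 0.05811691359964855 0.05097144444841835
   setter (array([ 615.1, -251.2]), array([130.2, 160.2]), 84.35)
side 613 (array([116.6,   0.7]), array([111.1, 114.6]), 0.07) ext [ 0.0612 -0.0553  0.172   0.0577] slope [-3.8293 -0.0486] z at .06/.165 0.06010448139974668 0.05308688797568152
   setter (array([ 615.5, -257.3]), array([262. , 222.4]), 0.0)
a.png
p.png
s1.png
side.png
t_1785.png
t_1889.png
top.png
w1.png
w2.png
w3.png
w3z.png
```

Tile and setter centres agree within about 1 mm in the same view, both at (615, −251). Lowering gently.

step_arm(deltas=[{"dp":[0,0,0.05],"twist":0},{"dp":[0,0,0.05],"twist":0},{"dp":[0,0,0.05],"twist":0},{"dp":[0,0,0.05],"twist":0},{"dp":[0,0,0.04],"twist":0},{"dp":[0,0,0.04],"twist":0},{"dp":[0,0,0.04],"twist":0},{"dp":[0,0,0.04],"twist":0},{"dp":[0,0,0.04],"twist":0},{"dp":[0,0,0.04],"twist":0},{"dp":[0,0,0.04],"twist":0},{"dp":[0,0,0.0],"twist":0}])

```text
time_s: 20.25
ee_pos: [0.496, -0.238, 0.0403]
eef_rot: [3.142, -0.0, -0.101]
force: [0.3, -0.5, -0.8]
grip_width: 0.0192
grip_force: 60.0
```

```bash
cat > ts.py <<'E'
from h import *
np.set_printoptions(precision=4,suppress=True)
o=ctrl.get_obs(); print(o['time_s'],o['ee_pos'],o['eef_rot'],o['force'],o['moment'])
def fit(q):
    r=cv2.minAreaRect((q[:,:2]*1000).astype(np.float32)); return np.round(r[0],1),np.round(r[1],1),round(r[2],2)
for n in ['wrist','top','side']:
    im,P=cloud(n); w=P.reshape(-1,3)
    b=(w[:,0]>.5)&(w[:,0]<.79)&(w[:,1]>-.36)&(w[:,1]<-.14)
    bm=(abs(w[:,0]-.615)<.06)&(abs(w[:,1]+.252)<.06)
    for nm,lo,hi in [('tile',.0355,.046),('setter',.009,.046)]:
        k=b&(w[:,2]>lo)&(w[:,2]<hi)&(w[:,0]<.752+.02*(n=='wrist')); q=w[k]
        if len(q)>10:
            c=np.linalg.lstsq(np.c_[q[:,:2],np.ones(len(q))],q[:,2],rcond=None)[0]
            print(n,nm,len(q),fit(q),'z',np.median(q[:,2]),'slope',np.degrees(c[:2]) if nm=='tile' else '')
    if n!='wrist': globals()['i_'+n]=im
save('ts_%d.png'%(o['time_s']*100),np.hstack([cv2.resize(i_top[110:250,330:510],(400,311)),cv2.resize(i_side[120:260,230:410],(400,311))]))
E
python3 ts.py
```

```text
20.25 [ 0.496  -0.238   0.0403] [ 3.1416 -0.0002 -0.1013] [ 0.253  -0.5122 -0.8477] [0.0528 0.1043 0.0306]
wrist tile 24293 (array([ 585. , -249.6]), array([110.3,  96.2]), 84.28) z 0.03944192409343797 slope [0.1577 0.0028]
wrist setter 31098 (array([ 587.5, -249. ]), array([130.6, 106.9]), 84.12) z 0.0391743112644133 slope 
top tile 886 (array([ 616.3, -249.9]), array([109.6, 114.6]), 80.93) z 0.039831314085334135 slope [ 0.0519 -0.1484]
top setter 1341 (array([ 624.1, -252.4]), array([130.5, 141.5]), 84.24) z 0.03832915003472159 slope 
side tile 547 (array([ 604.2, -245.5]), array([118.6, 129.7]), 81.85) z 0.04151722183923989 slope [-0.1749 -0.4801]
side setter 1037 (array([ 606.3, -217.8]), array([217.3, 219.3]), 66.8) z 0.03735041283798246 slope
```

step_arm(deltas=[{"dp":[0,0,0.015],"twist":0},{"dp":[-0.05,0,0],"twist":0},{"dp":[-0.1,0,0],"twist":0},{"dp":[-0.2,0,0],"twist":0},{"dp":[0,0,0],"twist":0}])

```text
time_s: 20.9
ee_pos: [0.4811, -0.2364, 0.0397]
eef_rot: [-3.141, 0.001, -0.101]
force: [0.3, 0.5, -1.7]
grip_width: 0.0192
grip_force: 60.0
```

```bash
python3 ts.py | head -3
```

```text
20.9 [ 0.4811 -0.2364  0.0397] [-3.1414  0.0005 -0.1015] [ 0.2972  0.4896 -1.7251] [-0.0008  0.111  -0.0121]
wrist tile 20004 (array([ 570. , -247.9]), array([110.2,  96. ]), 84.33) z 0.039430665129696715 slope [ 0.1535 -0.0196]
wrist setter 27857 (array([ 573.7, -247.5]), array([130.4, 103.2]), 84.04) z 0.03904881954381281 slope
```

```bash
python3 - <<'E'
from h import *
o=ctrl.get_obs(); p=o['ee_pos']; Rz=R.from_euler('z',o['eef_rot'][2]).as_matrix()
im,P=cloud('wrist'); q=P.reshape(-1,3)@Rz
c=np.array([p[0],p[1],0])@Rz
for s in (-1,1):
    k=(s*(q[:,1]-c[1])>.03)&(s*(q[:,1]-c[1])<.045); 
    t=q[k&(q[:,2]>.036)&(q[:,2]<.045)&(q[:,0]-c[0]>.04)]; print('tile rear in tool x',t[:,0].min()-c[0])
    t=q[k&(q[:,2]>.010)&(q[:,2]<.045)&(q[:,0]-c[0]>.02)]; print('setter rear',t[:,0].min()-c[0])
E
```

```text
tile rear in tool x 0.07737213855168301
setter rear 0.052526013101719116
tile rear in tool x 0.07739236274646011
setter rear 0.052597215245170914
```

The tile's rear edge is 24.8 mm from the setter's rear edge (ideal is 25 mm), so it is centred. Withdrawing.

step_arm(deltas=[{"dp":[-0.2,0,0],"twist":0},{"dp":[-0.3,0,0],"twist":0},{"dp":[-0.4,0,0],"twist":0},{"dp":[-0.5,0,0],"twist":0},{"dp":[-0.5,0,0],"twist":0},{"dp":[-0.5,0,0],"twist":0},{"dp":[-0.4,0,0],"twist":0},{"dp":[-0.3,0,0],"twist":0},{"dp":[0,0,0],"twist":0}])

```text
time_s: 22.0
ee_pos: [0.3576, -0.2239, 0.0398]
eef_rot: [-3.142, 0.0, -0.102]
force: [0.3, -1.1, -1.1]
grip_width: 0.0192
grip_force: 60.0
```

```bash
python3 ts.py; python3 spat.py .012
```

```text
22.0 [ 0.3576 -0.2239  0.0398] [-3.1415  0.0002 -0.1018] [ 0.3477 -1.0793 -1.1176] [ 0.0756  0.1051 -0.0174]
wrist setter 37 (array([ 500.6, -220. ]), array([12.3,  1.2]), 89.8) z 0.023867718629974444 slope 
top tile 1228 (array([ 610.6, -250.9]), array([110.7, 120. ]), 84.66) z 0.039460248435266854 slope [0.0602 0.0405]
top setter 2227 (array([ 596.9, -249.3]), array([130.3, 196.9]), 84.24) z 0.03701859345678149 slope 
side tile 578 (array([ 609.6, -247.1]), array([122.7, 124.6]), 85.63) z 0.041739430552400036 slope [ 0.0343 -0.49  ]
side setter 1158 (array([ 615.2, -246.9]), array([227.6, 179.3]), 18.59) z 0.03543753190736254 slope 
22.15 [ 0.3592 -0.2242  0.0399] -0.10123962000544129 [-0.4856 -0.0193 -1.6743] [ 0.0379  0.1029 -0.0116] 0.0191867001169159
wrist 15090
  x0.03 z 0.1749 n6035 y 0.0090
  x0.05 z 0.0409 n355 y -0.0025
  x0.07 z 0.0252 n1446 y -0.0002
  x0.09 z 0.0249 n1534 y 0.0001
  x0.11 z 0.0246 n1693 y 0.0000
  x0.13 z 0.0244 n1829 y -0.0000
  x0.15 z 0.0231 n14 y -0.0077
side 288
  x0.03 z 0.0702 n13 y 0.0034
  x0.05 z 0.0357 n15 y 0.0019
  x0.07 z 0.0278 n32 y 0.0024
  x0.09 z 0.0272 n35 y -0.0037
  x0.11 z 0.0274 n32 y -0.0015
  x0.13 z 0.0272 n30 y -0.0000
  x0.15 z 0.0268 n35 y -0.0003
  x0.17 z 0.0164 n13 y -0.0030
```

The spatula sprang back level, and the tile is still at its spot. Carrying the spatula back above its rest.

step_arm(deltas=[{"dp":[0,0,-0.75],"twist":-0.13},{"dp":[0,0,-0.75],"twist":-0.13},{"dp":[0,0,-0.75],"twist":-0.13},{"dp":[0,0,-0.75],"twist":-0.13},{"dp":[0,0,-0.75],"twist":-0.13},{"dp":[0.29,-0.79,0],"twist":0},{"dp":[0.29,-0.79,0],"twist":0},{"dp":[0.29,-0.79,0],"twist":0},{"dp":[0.29,-0.79,0],"twist":0},{"dp":[0.29,-0.79,0],"twist":0},{"dp":[0.29,-0.79,0],"twist":0},{"dp":[0.29,-0.79,0],"twist":0}])

```text
time_s: 23.45
ee_pos: [0.4527, -0.006, 0.1897]
eef_rot: [-3.142, 0.0, -0.055]
force: [0.3, 0.7, -2.1]
grip_width: 0.0191
grip_force: 60.0
```

step_arm(deltas=[{"dp":[0.29,-0.77,0],"twist":0},{"dp":[0,0,0.35],"twist":0},{"dp":[0,0,0.35],"twist":0},{"dp":[0,0,0.35],"twist":0},{"dp":[0,0,0.35],"twist":0},{"dp":[0,0,0],"twist":0},{"dp":[0,0,0],"twist":0}])

```text
time_s: 24.15
ee_pos: [0.4656, 0.0225, 0.134]
eef_rot: [-3.142, 0.0, -0.056]
force: [-0.5, -0.1, -2.1]
grip_width: 0.0197
grip_force: 60.0
```

step_arm(deltas=[{"dp":[0,0,0],"twist":0},{"dp":[0,0,0],"twist":0},{"dp":[0,0,0],"twist":0}], squeeze=10)

```text
time_s: 24.45
ee_pos: [0.4656, 0.0224, 0.1342]
eef_rot: [-3.142, -0.001, -0.056]
force: [0.5, 0.7, -2.4]
grip_width: 0.0198
grip_force: 10.0
```

```bash
python3 spat.py .012 | head -9
```

```text
24.45 [0.4656 0.0224 0.1342] -0.05585450697959815 [ 0.4902  0.6805 -2.4445] [0.0063 0.0851 0.0459] 0.019808646464626736
wrist 7574
  x0.03 z 0.1321 n774 y -0.0019
  x0.05 z 0.0967 n1194 y -0.0004
  x0.07 z 0.0886 n1139 y 0.0004
  x0.09 z 0.0805 n1141 y -0.0004
  x0.11 z 0.0723 n1074 y -0.0003
  x0.13 z 0.0645 n948 y 0.0001
side 363
```

step_arm(deltas=[{"dp":[0,0,0],"twist":0},{"dp":[0,0,0],"twist":0},{"dp":[0,0,0],"twist":0},{"dp":[0,0,0],"twist":0}], squeeze=8)

```text
time_s: 24.95
ee_pos: [0.4654, 0.0224, 0.1338]
eef_rot: [-3.142, -0.0, -0.056]
force: [-0.5, 0.5, -1.9]
grip_width: 0.02
grip_force: 8.0
```

```bash
python3 spat.py .012 | head -9
```

```text
24.95 [0.4654 0.0224 0.1338] -0.05580343938348076 [-0.45    0.511  -1.8701] [0.067  0.0809 0.0386] 0.019957155782790045
wrist 5964
  x0.03 z 0.0953 n854 y -0.0012
  x0.05 z 0.0842 n1072 y -0.0003
  x0.07 z 0.0727 n1033 y -0.0003
  x0.09 z 0.0610 n923 y 0.0006
  x0.11 z 0.0495 n885 y -0.0002
side 290
  x0.03 z 0.0952 n29 y 0.0068
```

step_arm(deltas=[{"dp":[0,0,0],"twist":0},{"dp":[0,0,0],"twist":0},{"dp":[0,0,0],"twist":0},{"dp":[0,0,0],"twist":0},{"dp":[0,0,0],"twist":0}], squeeze=6)

```text
time_s: 25.55
ee_pos: [0.4654, 0.0224, 0.1338]
eef_rot: [-3.142, -0.0, -0.056]
force: [1.2, -1.0, -1.4]
grip_width: 0.0198
grip_force: 6.0
```

```bash
python3 spat.py .012 | head -9
```

```text
25.55 [0.4654 0.0224 0.1338] -0.05582518163953476 [ 1.224  -1.037  -1.3834] [ 0.0779 -0.0561 -0.0217] 0.0197642761251777
wrist 4986
  x0.03 z 0.0811 n611 y -0.0011
  x0.05 z 0.0682 n988 y -0.0002
  x0.07 z 0.0523 n867 y -0.0001
  x0.09 z 0.0367 n790 y -0.0001
  x0.11 z 0.0232 n760 y -0.0000
side 196
  x0.03 z 0.0831 n14 y 0.0013
```

step_arm(deltas=[{"dp":[0.04,0,0.033],"twist":0},{"dp":[0.04,0,0.033],"twist":0},{"dp":[0.04,0,0.033],"twist":0},{"dp":[0,0,0],"twist":0},{"dp":[0,0,0],"twist":0}])

```text
time_s: 26.15
ee_pos: [0.4702, 0.0221, 0.1297]
eef_rot: [-3.142, 0.0, -0.056]
force: [0.1, 0.6, -1.1]
grip_width: 0.0201
grip_force: 6.0
```

```bash
python3 spat.py .012 | head -9
```

```text
26.15 [0.4702 0.0221 0.1297] -0.05584079354111271 [ 0.1426  0.6007 -1.0748] [ 0.0344 -0.0679  0.03  ] 0.020053164942866325
wrist 4782
  x0.03 z 0.0773 n615 y -0.0007
  x0.05 z 0.0641 n995 y -0.0002
  x0.07 z 0.0484 n864 y -0.0001
  x0.09 z 0.0328 n790 y -0.0001
  x0.11 z 0.0230 n682 y -0.0001
side 187
  x0.03 z 0.0789 n15 y -0.0002
```

step_arm(deltas=[{"dp":[0,0,0],"twist":0},{"dp":[0,0,0],"twist":0},{"dp":[0,0,0],"twist":0},{"dp":[0,0,0],"twist":0},{"dp":[0,0,0],"twist":0}], gripper=0.2)

```text
time_s: 26.75
ee_pos: [0.4702, 0.0222, 0.1298]
eef_rot: [-3.142, -0.0, -0.056]
force: [-0.3, -0.1, -0.0]
grip_width: 0.0549
grip_force: 0.0
```

step_arm(deltas=[{"dp":[0,0,-0.4],"twist":0},{"dp":[0,0,-0.8],"twist":0},{"dp":[0,0,-1],"twist":0},{"dp":[0,0,-1],"twist":0},{"dp":[0,0,-1],"twist":0},{"dp":[0,0,-0.8],"twist":0},{"dp":[0,1,0],"twist":0},{"dp":[0,1,0],"twist":0},{"dp":[0,1,0],"twist":0},{"dp":[0,0,0],"twist":0}])

```text
time_s: 27.75
ee_pos: [0.463, -0.101, 0.3295]
eef_rot: [3.141, 0.001, -0.06]
force: [1.6, 0.5, -0.6]
grip_width: 0.056
grip_force: 0.0
```

```bash
python3 w.py w5 setter spatula tile; python3 - <<'E'
from h import *
np.set_printoptions(precision=4,suppress=True)
q0=np.load('/tmp/w5.npz')['P'].reshape(-1,3); q0=q0[~np.isnan(q0[:,0])]
def rect(lo,hi,b):
    q=q0[(q0[:,2]>lo)&(q0[:,2]<hi)&(q0[:,0]>b[0])&(q0[:,0]<b[1])&(q0[:,1]>b[2])&(q0[:,1]<b[3])]
    r=cv2.minAreaRect((q[:,:2]*1000).astype(np.float32)); print(len(q),np.round(r[0],1),np.round(r[1],1),round(r[2],2),q.min(0),q.max(0)); return q
h=rect(.105,.21,(.38,.52,-.06,.1))
for x in np.arange(.43,.485,.01):
    s=h[abs(h[:,0]-x)<.004]; print('  x%.3f y %.4f..%.4f z %.4f..%.4f'%(x,s[:,1].min(),s[:,1].max(),s[:,2].min(),s[:,2].max()))
rect(.035,.05,(.5,.72,-.36,-.14)); rect(.009,.05,(.5,.72,-.36,-.14))
E
```

```text
27.75 [ 0.463  -0.101   0.3295] [ 3.1411  0.0005 -0.0598] [-0.2917  0.0563  1.4764 -0.0006  1.6092  1.3388]
setter 0.75 [366.   1. 460. 111.] [ 0.5872 -0.2278  0.0152] [ 0.5305 -0.3171  0.0038] [ 0.6888 -0.1819  0.0324]
spatula 0.97 [209.  94. 262. 222.] [0.5023 0.016  0.0772] [ 0.4226 -0.0105  0.019 ] [0.571  0.0436 0.1917]
tile 0.91 [127. 191. 209. 269.] [0.3492 0.1804 0.0076] [0.2823 0.115  0.0014] [0.4129 0.2454 0.0099]
1529 [462.8  19.8] [21.  82.2] 86.18 [0.4213 0.0073 0.1249] [0.5037 0.0314 0.1932]
  x0.430 y 0.0117..0.0313 z 0.1677..0.1921
  x0.440 y 0.0108..0.0314 z 0.1602..0.1930
  x0.450 y 0.0105..0.0304 z 0.1520..0.1861
  x0.460 y 0.0098..0.0296 z 0.1456..0.1772
  x0.470 y 0.0093..0.0297 z 0.1333..0.1685
  x0.480 y 0.0088..0.0286 z 0.1266..0.1598
6208 [ 613.1 -252.7] [110.4 110.5] 84.17 [ 0.5532 -0.3117  0.035 ] [ 0.6714 -0.1927  0.0428]
9341 [ 611.4 -251.7] [130.2 157.4] 84.32 [ 0.5283 -0.3234  0.0091] [ 0.6916 -0.1795  0.0428]
```

View pics/w5.png

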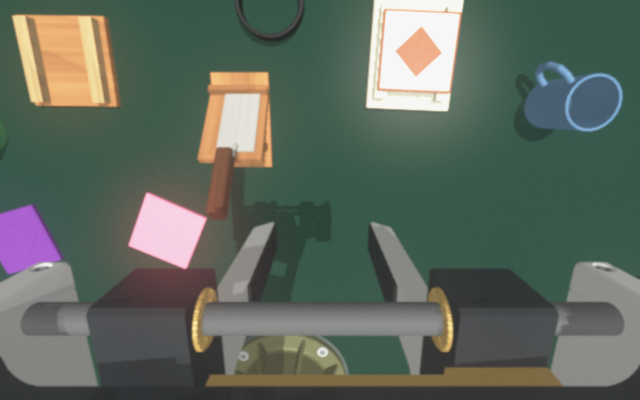

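w5 shows the spatula back on the rest at (209-262, 94-222) and the tile squarely on the setter at (378-460, 10-95), centred within about 1 mm. Now moving the open gripper behind the setter.

step_arm(deltas=[{"dp":[0,0,0],"twist":0.64},{"dp":[0.38,0.85,0.2],"twist":0},{"dp":[0.38,0.85,0.3],"twist":0},{"dp":[0.38,0.85,0.3],"twist":0},{"dp":[0.37,0.86,0.3],"twist":0},{"dp":[0,0,0.9],"twist":0},{"dp":[0,0,1],"twist":0},{"dp":[0,0,1],"twist":0},{"dp":[0,0,1],"twist":0},{"dp":[0,0,1],"twist":0},{"dp":[0,0,0.6],"twist":0},{"dp":[0,0,0],"twist":0}], gripper=1)

```text
time_s: 29.15
ee_pos: [0.5088, -0.2374, 0.0628]
eef_rot: [-3.139, 0.005, -0.099]
force: [0.3, 0.1, 0.3]
grip_width: 0.094
grip_force: 0.0
```

step_arm(deltas=[{"dp":[0,0,0.5],"twist":0},{"dp":[0,0,0.5],"twist":0},{"dp":[0,0,0.3],"twist":0},{"dp":[0,0,0],"twist":0},{"dp":[0,0,0],"twist":0}])

```text
time_s: 29.65
ee_pos: [0.5106, -0.2395, 0.015]
eef_rot: [3.141, -0.001, -0.1]
force: [0.8, 0.3, 0.6]
grip_width: 0.094
grip_force: 0.0
```

```bash
python3 - <<'E'
from h import *
np.set_printoptions(precision=4,suppress=True)
o=ctrl.get_obs(); p=o['ee_pos']; print(o['time_s'],p,o['eef_rot'])
# fence near face and setter edges, top camera
im,P=cloud('top'); q=P.reshape(-1,3)
ys=np.arange(-.40,.36,.02); e=[]
for y in ys:
    s=q[(abs(q[:,1]-y)<.006)&(q[:,2]>.022)&(q[:,2]<.045)&(q[:,0]>.735)&(q[:,0]<.83)]
    e.append([s[:,0].min() if len(s)>3 else np.nan,s[:,0].max() if len(s)>3 else np.nan])
e=np.array(e)
for j in (0,1):
    k=~np.isnan(e[:,j]); c=np.polyfit(ys[k],e[k,j],1); r=abs(e[:,j]-np.polyval(c,ys)); k&=r<.003; c=np.polyfit(ys[k],e[k,j],1); print('fence edge',c,np.degrees(-np.arctan(c[0])),'at y-.25',np.polyval(c,-.25))
s=q[(q[:,2]>.009)&(q[:,2]<.05)&(q[:,0]>.57)&(q[:,0]<.73)&(q[:,1]>-.36)&(q[:,1]<-.14)]
print(cv2.minAreaRect((s[:,:2]*1000).astype(np.float32)), s[:,0].max())
E
```

```text
29.65 [ 0.5106 -0.2395  0.015 ] [ 3.1411 -0.0012 -0.1001]
fence edge [-0.0273  0.7673] 1.5645499939608996 at y-.25 0.7741224526882408
fence edge [-0.0256  0.7912] 1.4686552130145534 at y-.25 0.7975936352469115
((631.6410522460938, -252.90228271484375), (130.21751403808594, 127.59791564941406), 84.16272735595703) 0.6978283030696929
```

step_arm(deltas=[{"dp":[0,0,0.22],"twist":0},{"dp":[0.15,0,0],"twist":0},{"dp":[0.12,0,0],"twist":0},{"dp":[0.06,0,0],"twist":0},{"dp":[0.1,0,0],"twist":-0.05},{"dp":[0.13,0,0],"twist":-0.15},{"dp":[0.15,0,0],"twist":-0.2},{"dp":[0.15,0,0],"twist":-0.2},{"dp":[0.15,0,0],"twist":-0.2},{"dp":[0.15,0,0],"twist":-0.2},{"dp":[0.15,0,0],"twist":-0.2},{"dp":[0.15,0,0],"twist":-0.2}])

```text
time_s: 30.9
ee_pos: [0.5675, -0.2439, 0.005]
eef_rot: [3.142, 0.003, -0.002]
force: [-8.5, -1.6, 6.6]
grip_width: 0.0938
grip_force: 4.6
```

```bash
cat > ps.py <<'E'
from h import *
np.set_printoptions(precision=4,suppress=True)
o=ctrl.get_obs(); p=o['ee_pos']; print(o['time_s'],p,o['eef_rot'],o['force'])
f=lambda s:[np.round(a,2) for a in cv2.minAreaRect((s[:,:2]*1000).astype(np.float32))]
im,P=cloud('top'); q=P.reshape(-1,3); b=(q[:,1]>-.36)&(q[:,1]<-.14)&(q[:,0]>p[0]+.035)&(q[:,0]<.7673-.0273*q[:,1]-.002)
print('setter',f(q[b&(q[:,2]>.009)&(q[:,2]<.05)])); print('tile',f(q[b&(q[:,2]>.0355)&(q[:,2]<.05)]))
s=q[b&(q[:,2]>.008)&(q[:,2]<.024)&(q[:,0]>p[0]+.12)]
for y in np.arange(-.30,-.19,.02):
    t=s[abs(s[:,1]-y)<.006]; 
    if len(t): print('y %.2f far edge %.4f fence %.4f'%(y,t[:,0].max(),.7673-.0273*y))
save('ps_%d.png'%(o['time_s']*100),cv2.resize(im[110:230,340:480],(700,600)))
E
python3 ps.py
```

```text
30.9 [ 0.5675 -0.2439  0.005 ] [ 3.1416  0.0025 -0.0017] [-8.5358 -1.5669  6.627 ]
setter [array([ 673.13, -245.22]), array([130.24, 101.21]), np.float64(89.02)]
tile [array([ 661.74, -243.93]), array([111.36,  80.21]), np.float64(86.99)]
y -0.30 far edge 0.7225 fence 0.7755
y -0.28 far edge 0.7231 fence 0.7749
y -0.26 far edge 0.7223 fence 0.7744
y -0.24 far edge 0.7234 fence 0.7739
y -0.22 far edge 0.7240 fence 0.7733
y -0.20 far edge 0.7240 fence 0.7728
```

step_arm(deltas=[{"dp":[0.15,0,0],"twist":-0.14},{"dp":[0.15,0,0],"twist":-0.14},{"dp":[0.15,0,0],"twist":-0.14},{"dp":[0.15,0,0],"twist":0},{"dp":[0.15,0,0],"twist":0},{"dp":[0.12,0,0],"twist":0},{"dp":[0.1,0,0],"twist":0},{"dp":[0.06,0,0],"twist":0},{"dp":[0.04,0,0],"twist":0},{"dp":[0,0,0],"twist":0}])

```text
time_s: 31.95
ee_pos: [0.6103, -0.2429, 0.0049]
eef_rot: [-3.141, 0.002, 0.027]
force: [-6.1, -0.2, 4.1]
grip_width: 0.0939
grip_force: 3.7
```

```bash
python3 ps.py
```

```text
31.95 [ 0.6103 -0.2429  0.0049] [-3.1413  0.0022  0.0272] [-6.1083 -0.1623  4.0978]
setter [array([ 717.63, -241.42]), array([ 99.4 , 129.69]), np.float64(1.38)]
tile [array([ 714.03, -210.48]), array([59.97, 82.72]), np.float64(68.06)]
y -0.30 far edge 0.7659 fence 0.7755
y -0.26 far edge 0.7669 fence 0.7744
y -0.24 far edge 0.7673 fence 0.7739
y -0.22 far edge 0.7635 fence 0.7733
y -0.20 far edge 0.7650 fence 0.7728
```

step_arm(deltas=[{"dp":[0.05,0,0],"twist":0},{"dp":[0.05,0,0],"twist":0},{"dp":[0.04,0,0],"twist":0},{"dp":[0,0,0],"twist":0}])

```text
time_s: 32.4
ee_pos: [0.6159, -0.2427, 0.0049]
eef_rot: [-3.141, 0.002, 0.027]
force: [-7.1, 0.6, 4.3]
grip_width: 0.0937
grip_force: 3.7
```

step_arm(deltas=[{"dp":[0.025,0,0],"twist":0},{"dp":[0.025,0,0],"twist":0},{"dp":[0,0,0],"twist":0}])

```text
time_s: 32.7
ee_pos: [0.6178, -0.2427, 0.0049]
eef_rot: [-3.141, 0.002, 0.027]
force: [-8.2, -0.9, 4.8]
grip_width: 0.0937
grip_force: 4.2
```

step_arm(deltas=[{"dp":[0.02,0,0],"twist":0},{"dp":[0.02,0,0],"twist":0},{"dp":[0,0,0],"twist":0}])

```text
time_s: 33.0
ee_pos: [0.6179, -0.2427, 0.0048]
eef_rot: [-3.141, 0.006, 0.027]
force: [-20.1, 1.4, 11.5]
grip_width: 0.0938
grip_force: 9.9
```

step_arm(deltas=[{"dp":[0.02,0,0],"twist":0},{"dp":[0.02,0,0],"twist":0},{"dp":[0,0,0],"twist":0}])

```text
time_s: 33.3
ee_pos: [0.618, -0.2427, 0.0048]
eef_rot: [-3.14, 0.01, 0.027]
force: [-31.2, 1.9, 17.4]
grip_width: 0.0942
grip_force: 15.7
```

```bash
python3 ps.py; ls pics | grep ps_
```

```text
33.3 [ 0.618  -0.2427  0.0048] [-3.1399  0.0096  0.027 ] [-31.1629   1.8701  17.3686]
setter [array([ 726.22, -240.69]), array([ 91.25, 128.26]), np.float64(1.43)]
tile [array([ 714.77, -217.42]), array([60.03, 69.33]), np.float64(88.72)]
y -0.30 far edge 0.7725 fence 0.7755
y -0.26 far edge 0.7701 fence 0.7744
y -0.24 far edge 0.7717 fence 0.7739
y -0.22 far edge 0.7704 fence 0.7733
y -0.20 far edge 0.7705 fence 0.7728
ps_3090.png
ps_3195.png
ps_3329.png
```

Contact: the TCP stopped and the force climbed to 31 N. Backing off, then rising to check.

step_arm(deltas=[{"dp":[-0.05,0,0],"twist":0},{"dp":[-0.1,0,0],"twist":0},{"dp":[-0.4,0,0],"twist":0},{"dp":[-0.8,0,0],"twist":0},{"dp":[-0.8,0,0],"twist":0},{"dp":[-0.4,0,-0.6],"twist":0},{"dp":[0,0,-1],"twist":0},{"dp":[0,0,-1],"twist":0},{"dp":[0,0,-1],"twist":0},{"dp":[0,0,-1],"twist":0},{"dp":[0,0,-1],"twist":0},{"dp":[0,0,0],"twist":0}])

```text
time_s: 34.55
ee_pos: [0.5216, -0.2459, 0.2349]
eef_rot: [3.137, -0.008, 0.027]
force: [-0.2, -0.8, -0.8]
grip_width: 0.094
grip_force: 0.0
```

```bash
python3 w.py w6 setter tile fence; python3 - <<'E'
from h import *
np.set_printoptions(precision=4,suppress=True)
f=lambda s:[np.round(a,2) for a in cv2.minAreaRect((s[:,:2]*1000).astype(np.float32))]
o=ctrl.get_obs()
for n in ['top','wrist']:
    im,P=cloud(n); q=P.reshape(-1,3); b=(q[:,1]>-.36)&(q[:,1]<-.14)&(q[:,0]>.58)&(q[:,0]<.7673-.0273*q[:,1]-.003)
    print(n,'setter',f(q[b&(q[:,2]>.009)&(q[:,2]<.05)])); print('tile',f(q[b&(q[:,2]>.0355)&(q[:,2]<.05)]))
    if n=='top': save('fin.png',np.hstack([cv2.resize(im[115:225,350:460],(400,400)),cv2.resize(im[115:265,140:520],(400,400))]))
E
```

```text
34.55 [ 0.5216 -0.2459  0.2349] [ 3.137  -0.0083  0.0273] [-0.5042  0.3215  1.3767  0.0002  1.4338  1.0393]
setter 0.62 [264.   1. 373. 103.] [ 0.6322 -0.2398  0.0151] [ 0.6118 -0.3096 -0.0016] [ 0.725  -0.1757  0.039 ]
tile 0.93 [  0. 228.  85. 285.] [0.3806 0.2009 0.0075] [ 0.3401 -0.1736 -0.0008] [0.5532 0.2334 0.3547]
top setter [array([ 692.43, -242.11]), array([156.78, 130.84]), np.float64(1.59)]
tile [array([ 689.53, -243.23]), array([120.09, 110.87]), np.float64(2.11)]
wrist setter [array([ 667.18, -243.77]), array([108.06, 130.21]), np.float64(1.42)]
tile [array([ 675.95, -244.26]), array([ 76.21, 110.13]), np.float64(1.52)]
```

View pics/fin.png

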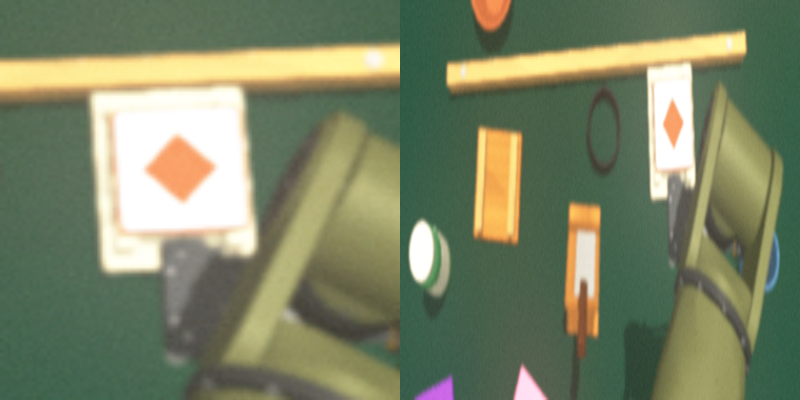

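The picture shows the setter flush on the stop bar, with the tile centred on it (rear gap 24.7 mm against an ideal 25, both at yaw about 1.5°). The spatula is on its rest, and the jar and cutter haven't moved.

```bash
python3 -c "
from station import ctrl
print(ctrl.hand_in())"
```

```text
the job is handed in; nothing more can be done
None
```

I handed the job in after about 35 s of the 69 s: the tile sits centred and square on the setter, the spatula is back on its rest, and the setter is flush against the stop bar; no verdict came back.

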